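# Open the back of a counting frame and pack its board in the parts tray

### The arm

A 6-joint arm with a two-finger parallel gripper is mounted at the origin on the work surface. World frame = base frame: x ahead of the robot, y to its left, z up, the work surface at z = 0. Lengths are in mm, angles in rad, forces in N, time in s.
With the tool pointing down it reaches from about 400 to 825 mm from the base axis. Payload 7 kg.
Tool frame: the origin (TCP) lies between the finger pads; the fingertips stand 17 mm ahead of it and the grasp point (between the pads) lies 2 mm behind it; x points along the fingers, y is the direction in which the jaws open and shut, and the axes are right-handed (so a half turn about x gives the same grasp; the last joint's range is limited). The gripper opens to 85 mm and grips with 20 to 120 N. Pads are 22 mm wide; open, the fingers measure 114 mm over their backs; the gripper's body (76 mm by 85 mm) begins 54 mm behind the grasp point. The pads swing forward as they close: fully open they stand 13 mm farther back than shut.
Start: joints at [1.433, 0.359, 0.012, 0, -1.224, -0.288], TCP at [278.814, 614.702, 217.402] pointing down, gripper open.
Joint ranges: [-3.07, 3.07], [-1.43, 2.12], [-1.02, 1.25], [-3.03, 1.67], [-3.05, -0], [-3.03, 3.03]. Speed limits (rad/s): [2.39, 2.39, 3.01, 3.14, 3.14, 3.14].

### API

Orientations are given as a unit quaternion [w, x, y, z].
In Python, from station import manip gives the robot as it stands. The module is installed in compiled form; this text tells all that it offers.
- The arm moves only by the shell command python3 -m handwheel 'ROWS' [OPENING] [FORCE]. ROWS is JSON, a list of rows, each an object of numbers: "dx", "dy", "dz": the shift along the tool's x, y, z in mm; "roll": the turn about the tool's x in degrees. A call has 1 to 5 rows; each row shifts and turns the pose as measured when the row begins, along the tool's axes as they then stand; what a row does not reach is not made up. A row lasts 1/10 s, in which the tool goes at most 50 mm and 8.59 degrees, less where a joint would pass 70% of its speed; a pose out of reach is approached as far as the arm can. A call is refused whole if a number of a shift passes 50 or a number of a turn 8.59, either way. A call with a gripper value outside its range is refused whole. OPENING is the closure, from 0 (fully open) to 1 (shut), set as the call begins (- or left out, the last holds). The fingers move at their own pace and stop on an object; FORCE is the grip in N (left out, the last holds). Time passes only in rows, so rows that do not move let the fingers close. It gives the time, the measured TCP pose, the force and the opening at its end, in the units of the state.
- manip.observe(): the state, without advancing time (a new reading comes with each control period).
- manip.grab_frame(name): name is "scene" or "side" or "wrist"; returns a dict with "image" (420x560x3 uint8, red, green, blue), "range_z" (420x560 float32, mm along the optical axis (not along the pixel's ray), 0 where there is no reading), "K" (3x3 intrinsics, pixels), "dist" ([k1, k2, p1, p2, k3] as OpenCV has them; the pictures are not rectified), "position" and "orientation" of the camera in the world. Camera axes: x right, y up, looking along -z (the intrinsics and any distortion apply to the point x, -y, -z); pixel columns grow to the right and rows downward; lengths in mm; the calibration is good to about 2 mm. A picture is of the moment at which its call begins.
- manip.finish_job(): hands the job in, once; it reports no verdict.
The state is a dict: "clock": time; "joints": joint angles; "joint_vel": joint speeds; "tau": joint torques, N m; "eef_pos": TCP position; "tcp_rot": TCP orientation; "wrist_force": force on the tool from outside, world axes, zero at the start; "torque": the same for the moment, N m; "finger_gap": opening from 0.0 (shut) to 1.0 (fully open).
Only numpy, scipy, OpenCV 4.12 (cv2) and the standard library are available. Lean on these libraries where they do the work, as an engineer would, in place of code of your own. Each camera call takes 0.05 s, during which the arm holds its last target. There are 200 camera calls.

### The job

The counting frame lies face down on the bench: open its back for rewiring by turning both wooden turn buttons aside until they lie clear of the backboard. Take the backboard out by its pull, tipping its freed edge up and drawing it from under the keeper strip without wrenching it against the frame. Pack it flat, pull upward, in the parts tray without dropping it, pushing the bead jar and cork block up to their end of the tray as far as it needs the room; these stay upright in the tray, and the tools and the tin on the bench are left alone.

Things in the scene. Friction and masses are not known exactly. Their poses are not given: they have to be found in the camera images.
- frame: pale beech counting frame lying face down, held fast to the bench by two battens; 205 mm (its x) by 246 mm (its y), 294 mm in y over the battens. Origin on the bench under the middle of the pocket that holds the backboard; +x points from the keeper strip to the far rail with the turn buttons, z up. Side and far rails are 39 mm high.
- pocket (a point): middle of the pocket, level with its ledges, 26 mm above the bench (axes as the frame's). The pocket is 126 mm (x) by 186 mm (y); the backboard lies on the ledges with about 3 mm play all round, its top 1 mm below the rails' tops.
- keeper (a point): middle of the keeper strip's inner lower edge, 42 mm above the bench and 42 mm from the pocket's middle towards -x (axes as the frame's). The dark strip, 10 mm thick, runs along the whole -x rail; its underside is 16 mm above the ledges and it overhangs the backboard's -x edge by 18 mm.
- board_mid (a point): middle of the loose plywood backboard, half-way through its thickness: 120 mm (its x) by 180 mm (its y) by 12 mm, 0.2 to 0.42 kg. Starts in the pocket, axes as the frame's. With the buttons aside its -x edge is still caught under the keeper: it will not lift straight; its +x edge must be tipped up, over rail and buttons (15 to 20 degrees), while the board is drawn 25 mm in +x.
- board_pull (a point): centre of the pull, a wooden bar across the middle of the backboard's upper face: 20 mm wide (board's x), 90 mm long (y), 28 mm high; 20 mm above board_mid. At the start the board's top is 38 mm and the pull's top 66 mm above the bench.
- button_left (a joint): angle (rad) of the dark wooden turn button on the frame's far rail at y = +50 mm; 0 = pointing along the frame's x, across the backboard's edge; positive is counterclockwise seen from above; it turns either way, stiff (0.1 N m), stays where it is left, and is clear of the board between 1.15 and 1.99 either way (1.57 = along the rail).
- button_left_pivot (a point): centre of the left button, on its screw's axis (upright), 48 mm above the bench. The button is a bar 70 x 16 mm and 16 mm thick, its screw at the middle, its underside 40 mm above the bench, 1 mm over the rail and 2 mm over the backboard; the point's x axis runs along the button.
- button_right (a joint): the same for the button at y = -50 mm on the frame.
- button_right_pivot (a point): centre of the right button, otherwise as the left.
- tray: open blue-walled plywood parts tray, fixed to the bench, 206 mm (its x) by 201 mm (its y) outside, 190 x 185 mm inside; walls 8 mm thick and 34 mm high, floor 6 mm above the bench. Origin on the bench under its middle. The jar and the block stand loosely towards its +x wall.
- tray_bay (a point): on the tray floor, where the middle of the backboard comes to lie when all is packed: 30 mm from the tray's middle towards -x; axes as the tray's. The board lies with its 120 mm along the tray's x; 2.5 mm to spare at each side, 10 mm in all in x once the block (60 mm) and jar are pushed up to the +x wall; as they start, up to 13 mm off that wall, there may be too little room.
- bead_jar: clear jar of orange beads, 58 mm across and 73 mm tall, loose, 0.22 kg, standing in the tray towards its +x wall, +y side; origin at its foot. Slides easily when pushed low down.
- cork_block: cork sanding block, 60 mm (x) by 108 mm (y) by 36 mm, loose and light, lying in the tray towards its +x wall, -y side; origin under its middle.
- mallet: pale wooden mallet, 280 mm long, head 62 mm thick, lying on one side of the bench.
- red_drill: steel hand drill with red handles, 350 mm long and 80 mm high, lying on one side of the bench.
- wax_tin: green tin, 72 mm across, 75 mm tall, standing beyond the task's things.
There are look-alikes about, which are no part of the job. What is shaped like the part that bears board_mid but blue is not meant.

How it is judged:
By the outcome, as a careful person would: the job done as asked, in the order asked, and still so for the second after the job is handed in, with the robot touching nothing.
It also fails if it takes over 62 s, if anything falls off the work surface, if the arm or the gripper's body presses on something with over 40 N, if the wrist force passes 120 N, or if a joint passes its speed limit or range.

## Working session

There is one attempt and no reset: what is moved stays moved. The work goes in short steps, Python scripts to look and compute and a shell command to move; the robot and the scene stay as the last step left them, time stands still between calls to the robot, and variables do not carry over. Pictures are saved under pics/ and viewed, about 8 in all and at most 12, crops included, and the job is handed in when it is done.

```bash
mkdir -p pics
cat > h.py <<'E'
import numpy as np, cv2
from station import manip
from scipy.spatial.transform import Rotation as R
def rot(q): return R.from_quat([q[1],q[2],q[3],q[0]]).as_matrix()
def grab(n):
    f=manip.grab_frame(n); np.savez(f'{n}.npz',**f); return f
def load(n): return dict(np.load(f'{n}.npz'))
def ray(f,uv):
    p=cv2.undistortPoints(np.array(uv,float).reshape(-1,1,2),f['K'],np.array(f['dist'])).reshape(-1,2)
    d=np.c_[p[:,0],-p[:,1],-np.ones(len(p))]
    return np.array(f['position']),d@rot(f['orientation']).T
def onplane(f,uv,z):
    o,d=ray(f,uv); return o+d*((z-o[2])/d[:,2])[:,None]
def atdepth(f,uv):
    o,d=ray(f,uv); uv=np.array(uv,int).reshape(-1,2); return o+d*f['range_z'][uv[:,1],uv[:,0]][:,None]
def save(img,name): cv2.imwrite('pics/'+name,cv2.cvtColor(img,cv2.COLOR_RGB2BGR))
def st():
    s=manip.observe(); print({k:np.round(s[k],3).tolist() for k in ('clock','joints','eef_pos','tcp_rot','wrist_force','finger_gap')}); print(np.round(rot(s['tcp_rot']),3)); return s
E
python3 - <<'E'
from h import *
st()
for n in ('scene','side'):
    f=grab(n); save(f['image'],n+'0.png'); print(n,f['position'],f['orientation'],f['K'].tolist() if hasattr(f['K'],'tolist') else f['K'])
E
```

```text
{'clock': 0.0, 'joints': [1.433, 0.359, 0.011, -0.0, -1.224, -0.288], 'eef_pos': [278.649, 614.268, 216.484], 'tcp_rot': [0.149, -0.691, 0.15, 0.691], 'wrist_force': [-0.681, -0.775, -0.225], 'finger_gap': 1.001}
[[-0.001 -0.413 -0.911]
 [-0.002 -0.911  0.413]
 [-1.     0.002 -0.   ]]
scene [1337.6438464  -573.80681857 1206.67703845] [0.82790567 0.3120553  0.16474063 0.43595209] [[397.3425832915228, 0.0, 281.1435748932145], [0.0, 397.3425832915228, 209.18591109251653], [0.0, 0.0, 1.0]]
side [  194.31144389 -1217.8827384    888.74218268] [ 0.87287373  0.47393313 -0.05358157 -0.10299451] [[420.4893274378967, 0.0, 283.6733773004193], [0.0, 420.4893274378967, 205.90694259349834], [0.0, 0.0, 1.0]]
```

View pics/scene0.png

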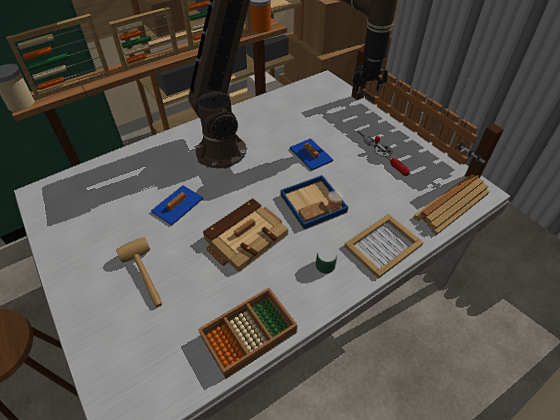

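View pics/side0.png

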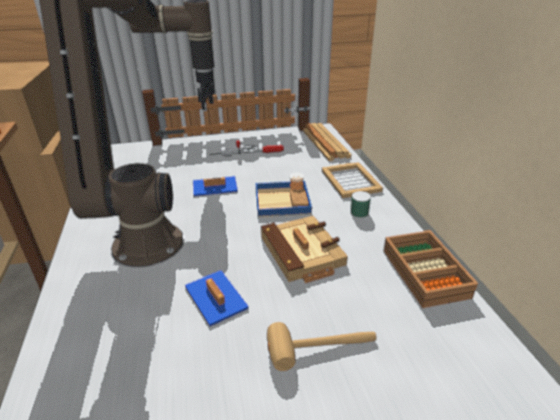

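The frame with the plywood board is at scene (246,236). The look-alikes are the blue boards with pulls at scene (178,204) and (311,153). The tray is at (313,200), and the open frame at (385,245) isn't part of the job. I'll check the choice in a close crop.

Run:
```python
from h import *
f=load('scene'); c=f['image'][165:275,195:355]; save(cv2.resize(c,None,fx=5,fy=5,interpolation=cv2.INTER_CUBIC),'crop.png')
for n,px in (('scene',[[246,236],[244,226],[268,235],[249,252],[313,200],[325,262]]),('side',[[300,238],[316,226],[331,242],[283,198]])):
    f=load(n); print(n,np.round(atdepth(f,px)).tolist())
```

```text
scene [[522.0, -173.0, 33.0], [499.0, -166.0, 64.0], [576.0, -111.0, 51.0], [596.0, -205.0, 43.0], [501.0, 157.0, 9.0], [792.0, -18.0, 63.0]]
side [[490.0, -184.0, 67.0], [567.0, -108.0, 49.0], [587.0, -208.0, 52.0], [514.0, 160.0, 7.0]]
```

View pics/crop.png

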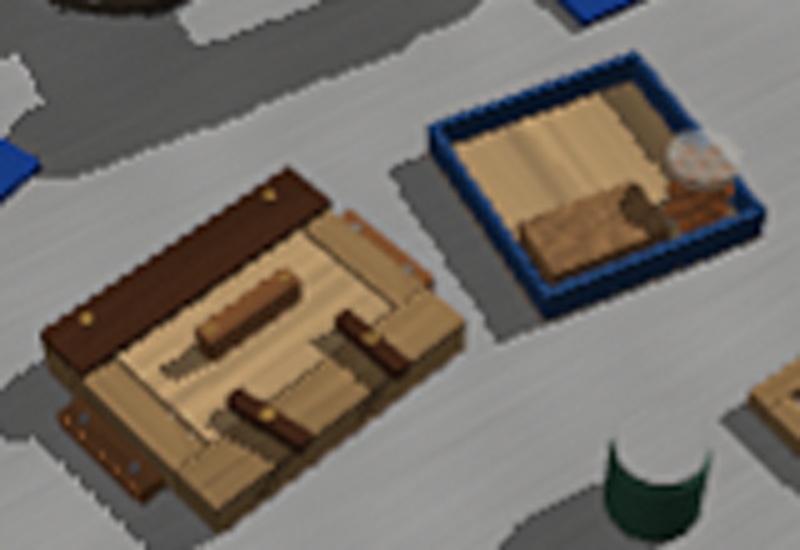

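The crop confirms it: a plywood board with a brown pull between the dark keeper strip and two dark buttons. I'll move over the tray for a wrist view.

```bash
python3 -m handwheel '[{"dx":-12,"dy":29,"dz":-36},{"dx":-12,"dy":29,"dz":-36},{"dx":-12,"dy":29,"dz":-36},{"dx":-12,"dy":29,"dz":-36},{"dx":-12,"dy":29,"dz":-36}]' 0 60; python3 -m handwheel '[{"dx":-12,"dy":29,"dz":-36},{"dx":-12,"dy":29,"dz":-36},{"dx":-12,"dy":29,"dz":-36},{"dx":-12,"dy":29,"dz":-36},{"dx":-12,"dy":29,"dz":-36}]'
python3 - <<'E'
from h import *
s=st()
f=grab('wrist'); save(f['image'],'w1.png')
p=np.array(f['position']); print(p, np.round(rot(f['orientation']),2).tolist())
E
```

```text
{'clock': 0.1, 'joints': [1.433, 0.359, 0.011, -0.0, -1.224, -0.288], 'eef_pos': [278.639, 614.288, 216.541], 'tcp_rot': [0.149, -0.691, 0.15, 0.691], 'wrist_force': [-0.995, -0.001, -0.853], 'finger_gap': 0.998}
[[-0.001 -0.413 -0.911]
 [-0.001 -0.911  0.413]
 [-1.     0.002 -0.   ]]
[354.46042181 580.45856116 373.57511929] [[-0.41, 0.86, 0.29], [-0.91, -0.39, -0.13], [0.0, -0.32, 0.95]]invalid input at $[0]: expected keys dx, dy, dz, roll
invalid input at $[0]: expected keys dx, dy, dz, roll
```

View pics/w1.png

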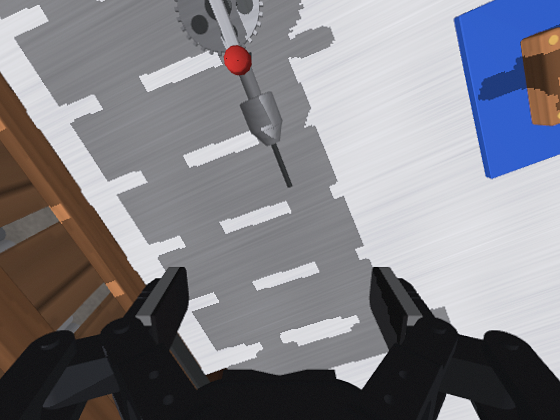

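The moves were refused because all four keys are needed. The picture shows only the drill, around (260,110), and a blue board at (510,90).

```bash
python3 -m handwheel '[{"dx":-12,"dy":29,"dz":-36,"roll":0},{"dx":-12,"dy":29,"dz":-36,"roll":0},{"dx":-12,"dy":29,"dz":-36,"roll":0},{"dx":-12,"dy":29,"dz":-36,"roll":0},{"dx":-12,"dy":29,"dz":-36,"roll":0}]' 0 60; python3 -m handwheel '[{"dx":-12,"dy":29,"dz":-36,"roll":0},{"dx":-12,"dy":29,"dz":-36,"roll":0},{"dx":-12,"dy":29,"dz":-36,"roll":0},{"dx":-12,"dy":29,"dz":-36,"roll":0},{"dx":-12,"dy":29,"dz":-36,"roll":0}]'
```

```text
clock: 0.65
eef_pos: [382.4, 404.4, 273.0]
tcp_rot: [0.143, -0.691, 0.151, 0.692]
wrist_force: [2.0, 0.7, 0.2]
finger_gap: 0.998
clock: 1.15
eef_pos: [489.6, 189.8, 337.4]
tcp_rot: [0.143, -0.691, 0.15, 0.692]
wrist_force: [0.1, 1.1, 0.8]
finger_gap: 0.999
```

```bash
python3 -c "
from h import *
f=grab('wrist'); np.savez('wt.npz',**f)"
python3 -m handwheel '[{"dx":-4,"dy":39,"dz":-24,"roll":0},{"dx":-4,"dy":39,"dz":-24,"roll":0},{"dx":-4,"dy":39,"dz":-24,"roll":0},{"dx":-4,"dy":39,"dz":-24,"roll":0},{"dx":0,"dy":39,"dz":-24,"roll":0}]'; python3 -m handwheel '[{"dx":0,"dy":39,"dz":-24,"roll":0},{"dx":0,"dy":39,"dz":-24,"roll":0},{"dx":0,"dy":39,"dz":-24,"roll":0},{"dx":0,"dy":0,"dz":0,"roll":0}]'
python3 - <<'E'
from h import *
st()
f=grab('wrist'); np.savez('wf.npz',**f); t=load('wt')
save(cv2.resize(np.vstack([t['image'][:300],f['image'][:300]]),None,fx=1,fy=1),'w2.png')
E
```

```text
clock: 1.7
eef_pos: [522.2, -45.1, 358.2]
tcp_rot: [-0.143, 0.692, -0.15, -0.691]
wrist_force: [0.7, 0.6, -0.3]
finger_gap: 1.002
clock: 2.1
eef_pos: [539.6, -191.1, 358.7]
tcp_rot: [-0.145, 0.692, -0.152, -0.691]
wrist_force: [0.4, 0.1, 0.6]
finger_gap: 1.002
{'clock': 2.1, 'joints': [0.008, 0.129, 0.018, 0.01, -1.461, 1.139], 'eef_pos': [539.6, -191.123, 358.747], 'tcp_rot': [-0.145, 0.692, -0.152, -0.691], 'wrist_force': [0.419, 0.079, 0.561], 'finger_gap': 1.002}
[[-0.001 -0.41  -0.912]
 [-0.01  -0.912  0.41 ]
 [-1.     0.01  -0.003]]
```

View pics/w2.png

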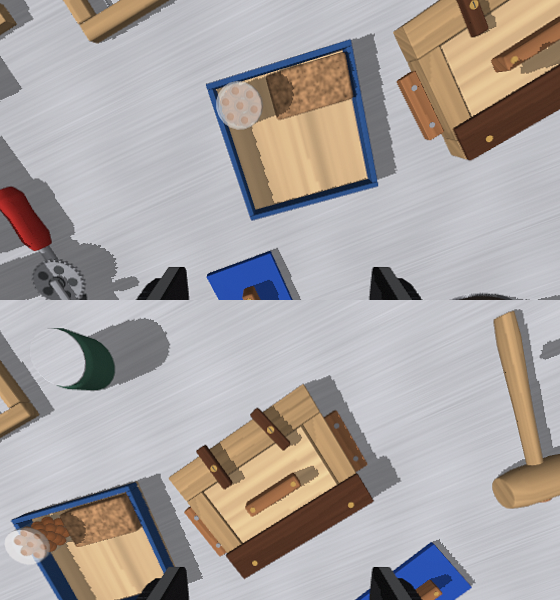

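Top view: tray corners at (208,85), (350,42), (377,185) and (253,219), with the jar at (238,105) and the cork block at (312,85). Bottom view (rows less 300): buttons at (214,167) and (270,128), pull at (273,194), keeper below it. Next I measure.

```bash
cat > meas.py <<'E'
from h import *
def cloud(f):
    v,u=np.mgrid[0:420,0:560]; uv=np.c_[u.ravel(),v.ravel()]
    return atdepth(f,uv).reshape(420,560,3)
def rect(p):
    (c,s,a)=cv2.minAreaRect(p[:,:2].astype(np.float32)); return np.round(c,1),np.round(s,1),round(a,1)
def big(m):
    n,l,s,_=cv2.connectedComponentsWithStats(m.astype(np.uint8)); return l==1+np.argmax(s[1:,4])
E
python3 - <<'E'
from meas import *
t=load('wt'); P=cloud(t); h=cv2.cvtColor(t['image'],cv2.COLOR_RGB2HSV)
near=(np.hypot(P[...,0]-510,P[...,1]-155)<170)
m=big((h[...,0]>100)&(h[...,0]<125)&(h[...,1]>120)&near&(P[...,2]>29)&(P[...,2]<40)); print('tray',rect(P[m]),np.median(P[m][:,2]), m.sum())
r=cv2.boxPoints(cv2.minAreaRect(P[m][:,:2].astype(np.float32))); print(r.round(1).tolist())
c=big(near&(P[...,2]>39-5)&(P[...,2]<50)&(h[...,0]<25)); print('block',rect(P[c]),np.median(P[c][:,2]))
j=big(near&(P[...,2]>66)&(P[...,2]<85)); print('jar',rect(P[j]),np.median(P[j][:,2]),j.sum())
f=load('wf'); P=cloud(f); h=cv2.cvtColor(f['image'],cv2.COLOR_RGB2HSV)
near=(np.hypot(P[...,0]-530,P[...,1]+160)<180)&(np.arange(420)[:,None]<265)
br=near&(h[...,0]>14)&(h[...,0]<28)&(h[...,1]>120)&(h[...,2]>110)&(P[...,2]>47)
n,l,s,cc=cv2.connectedComponentsWithStats(br.astype(np.uint8))
for i in range(1,n):
    if s[i,4]>6: print('brass',cc[i].round(1),s[i,4],P[l==i].mean(0).round(1))
w=big(near&(P[...,2]>58)&(P[...,2]<72)); print('pull',rect(P[w]),np.median(P[w][:,2]))
d=near&(P[...,2]>50)&(P[...,2]<60)&(h[...,2]<130)
n,l,s,cc=cv2.connectedComponentsWithStats(d.astype(np.uint8))
for i in range(1,n):
    if s[i,4]>150: print('dark',rect(P[l==i]),s[i,4],np.median(P[l==i][:,2]))
a=big(near&(P[...,2]>33)&(P[...,2]<46)&(h[...,0]>8)&(h[...,0]<30)); print('rails/board',rect(P[a]))
# board alone
E
```

```text
tray (array([508.2, 150.9]), array([199.9, 204.8]), 81.9) 34.415108729773806 3095
[[392.70001220703125, 66.4000015258789], [595.5, 37.5], [623.5999755859375, 235.5], [420.8999938964844, 264.29998779296875]]
block (array([563.3, 109. ]), array([108. ,  60.8]), 81.5) 42.2420822472954
jar (array([579.1, 202.3]), array([56.4, 57.1]), 65.5) 79.42817503080443 1778
brass [269.9 129.2] 39 [ 584.6 -200.9   57.5]
brass [213.3 168. ] 35 [ 568.3 -102.2   57.7]
brass [292.6 183.6] 30 [ 501.6 -199.3   67.7]
brass [350.5 204.5] 32 [ 431.2 -266.5   54. ]
brass [252.3 209.6] 29 [ 489.6 -128.3   67.3]
brass [254.5 262.4] 24 [402.2 -89.3  53.7]
pull (array([ 495.6, -163.9]), array([20.2, 89.4]), 9.1) 66.59933638793939
dark (array([ 584. , -200.6]), array([68.7, 16. ]), 19.1) 502 56.53431570682989
dark (array([ 568.3, -102.3]), array([68.8, 15.7]), 8.5) 474 56.54035153736942
dark (array([ 427.4, -176.2]), array([ 53.2, 244.3]), 9.4) 4480 52.92332551780558
rails/board (array([ 525.7, -159.7]), array([154.1, 246.8]), 9.5)
```

Frame yaw is about 9.3° and tray yaw about −8.1°. I'll start with the right button: rotate the jaws across it while descending, then work out the remaining shift.

```bash
cat > need.py <<'E'
import sys
from h import *
x,y,z,az=map(float,sys.argv[1:5]); s=manip.observe(); M=rot(s['tcp_rot'])
d=np.array([x,y,z])-s['eef_pos']; a=np.degrees(np.arctan2(M[1,1],M[0,1]))
print('need dx,dy,dz',(M.T@d).round(1),'roll',round(-((az-a+180)%360-180),1),'| tilt',M[:,0].round(3),'az',round(a,1),'pos',np.round(s['eef_pos'],1),'t',round(s['clock'],2),'F',np.round(s['wrist_force'],1),'gap',round(s['finger_gap'],3))
E
python3 -m handwheel '[{"dx":45,"dy":0,"dz":0,"roll":-8.5},{"dx":45,"dy":0,"dz":0,"roll":-8.5},{"dx":45,"dy":0,"dz":0,"roll":-8.5},{"dx":45,"dy":0,"dz":0,"roll":-8.5},{"dx":45,"dy":0,"dz":0,"roll":-8.5}]' 0.55 60; python3 need.py 584.6 -200.8 90 -70.9
```

```text
clock: 2.65
eef_pos: [544.6, -189.6, 134.9]
tcp_rot: [0.121, 0.702, 0.112, -0.693]
wrist_force: [0.9, 0.3, 0.2]
finger_gap: 0.454
need dx,dy,dz [ 45.7  23.  -33.7] roll -0.1 | tilt [ 0.015 -0.01  -1.   ] az -71.0 pos [ 544.6 -189.6  134.9] t 2.65 F [0.9 0.3 0.2] gap 0.454
```

```bash
python3 -m handwheel '[{"dx":23,"dy":11.5,"dz":-17,"roll":0},{"dx":23,"dy":11.5,"dz":-17,"roll":0},{"dx":0,"dy":0,"dz":0,"roll":0}]'; python3 need.py 584.6 -200.8 61 -70.9
```

```text
clock: 2.95
eef_pos: [580.6, -196.5, 80.8]
tcp_rot: [0.123, 0.698, 0.117, -0.696]
wrist_force: [-1.3, -0.2, -0.4]
finger_gap: 0.452
need dx,dy,dz [19.8  5.2 -2.3] roll 0.4 | tilt [ 0.004 -0.008 -1.   ] az -70.5 pos [ 580.6 -196.5   80.8] t 2.95 F [-1.3 -0.2 -0.4] gap 0.452
```

```bash
python3 -m handwheel '[{"dx":7,"dy":5,"dz":-2,"roll":0},{"dx":7,"dy":0,"dz":0,"roll":0},{"dx":2,"dy":0,"dz":0,"roll":0},{"dx":0,"dy":0,"dz":0,"roll":0}]'; python3 need.py 584.6 -200.8 61 -70.9
```

```text
clock: 3.35
eef_pos: [584.7, -198.6, 65.2]
tcp_rot: [0.124, 0.698, 0.117, -0.695]
wrist_force: [0.1, -0.6, -0.5]
finger_gap: 0.45
need dx,dy,dz [4.3 2.  0.8] roll 0.5 | tilt [ 0.006 -0.008 -1.   ] az -70.4 pos [ 584.7 -198.6   65.2] t 3.35 F [ 0.1 -0.6 -0.5] gap 0.45
```

```bash
python3 -m handwheel '[{"dx":4,"dy":2,"dz":1,"roll":0},{"dx":0,"dy":0,"dz":0,"roll":0}]'; python3 -m handwheel '[{"dx":0,"dy":0,"dz":0,"roll":0},{"dx":0,"dy":0,"dz":0,"roll":0},{"dx":0,"dy":0,"dz":0,"roll":0}]' 1 30; python3 need.py 584.6 -200.8 61 -170.7
```

```text
clock: 3.55
eef_pos: [584.7, -200.9, 62.5]
tcp_rot: [0.124, 0.699, 0.117, -0.694]
wrist_force: [0.5, 0.3, 0.3]
finger_gap: 0.451
clock: 3.85
eef_pos: [585.0, -201.1, 63.6]
tcp_rot: [0.124, 0.7, 0.117, -0.694]
wrist_force: [0.2, -0.3, 0.4]
finger_gap: 0.002
need dx,dy,dz [ 2.5 -0.5  0.3] roll 100.3 | tilt [ 0.01  -0.008 -1.   ] az -70.4 pos [ 585.  -201.1   63.6] t 3.85 F [ 0.2 -0.3  0.4] gap 0.002
```

Run:
```python
from h import *
f=grab('wrist'); g=grab('scene')
a=cv2.resize(f['image'],(480,360)); b=cv2.resize(g['image'][200:290,190:310],(320,240),interpolation=cv2.INTER_CUBIC)
o=np.zeros((360,800,3),np.uint8); o[:,:480]=a; o[:240,480:]=b; save(o,'w3.png')
```

```text
(no output)
```

View pics/w3.png

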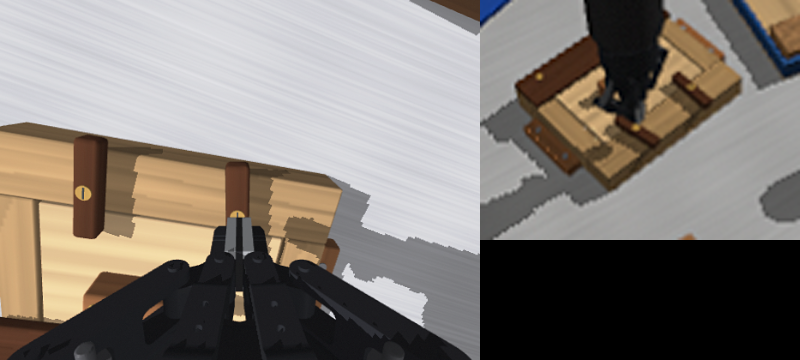

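Run:
```python
from h import *
f=load('wrist')
px=[[280,248],[268,258],[292,258],[272,272],[288,272],[276,252],[280,230],[97,225]]
print(np.round(atdepth(f,px),1).tolist())
```

```text
[[588.9, -201.8, 57.9], [595.0, -193.1, 86.7], [598.8, -203.7, 86.9], [596.0, -194.9, 100.2], [597.8, -201.6, 99.3], [586.1, -200.3, 58.6], [598.9, -198.2, 57.0], [569.0, -102.8, 58.0]]
```

Run:
```python
from h import *
f=load('wrist')
for u in (264,270,274,286,290):
    px=[[u,v] for v in range(236,300,6)]
    p=atdepth(f,px); print(u,[(v[1],*np.round(q).astype(int)) for v,q in zip(px,p)])
print(f['image'][236:270:6,270].tolist(), f['position'])
```

```text
264 [(236, np.int64(593), np.int64(-191), np.int64(58)), (242, np.int64(589), np.int64(-192), np.int64(56)), (248, np.int64(584), np.int64(-194), np.int64(54)), (254, np.int64(581), np.int64(-195), np.int64(56)), (260, np.int64(577), np.int64(-196), np.int64(55)), (266, np.int64(594), np.int64(-192), np.int64(94)), (272, np.int64(595), np.int64(-192), np.int64(100)), (278, np.int64(595), np.int64(-192), np.int64(105)), (284, np.int64(595), np.int64(-192), np.int64(110)), (290, np.int64(595), np.int64(-192), np.int64(114)), (296, np.int64(596), np.int64(-192), np.int64(119))]
270 [(236, np.int64(594), np.int64(-194), np.int64(57)), (242, np.int64(591), np.int64(-195), np.int64(58)), (248, np.int64(587), np.int64(-196), np.int64(58)), (254, np.int64(596), np.int64(-194), np.int64(84)), (260, np.int64(595), np.int64(-194), np.int64(88)), (266, np.int64(595), np.int64(-194), np.int64(94)), (272, np.int64(595), np.int64(-194), np.int64(99)), (278, np.int64(595), np.int64(-194), np.int64(105)), (284, np.int64(595), np.int64(-194), np.int64(109)), (290, np.int64(595), np.int64(-194), np.int
[... 1247 characters left out ...]
596), np.int64(-205), np.int64(54)), (242, np.int64(592), np.int64(-207), np.int64(54)), (248, np.int64(589), np.int64(-208), np.int64(53)), (254, np.int64(599), np.int64(-203), np.int64(83)), (260, np.int64(598), np.int64(-203), np.int64(89)), (266, np.int64(598), np.int64(-203), np.int64(94)), (272, np.int64(599), np.int64(-202), np.int64(102)), (278, np.int64(598), np.int64(-202), np.int64(105)), (284, np.int64(598), np.int64(-202), np.int64(109)), (290, np.int64(598), np.int64(-202), np.int64(113)), (296, np.int64(599), np.int64(-201), np.int64(120))]
[[99, 63, 44], [98, 62, 42], [166, 129, 73], [96, 100, 106], [105, 106, 110], [105, 106, 109]] [ 661.77330362 -173.20097966  221.06835066]
```

The depth shows the shut fingertips at z≈80, well above the button (top 57). The tips sit about 17 mm behind the reported TCP, so I have to go about 36 mm lower, watching the force.

```bash
python3 -m handwheel '[{"dx":0,"dy":0,"dz":0,"roll":0},{"dx":0,"dy":0,"dz":0,"roll":0},{"dx":10,"dy":0,"dz":0,"roll":0},{"dx":10,"dy":0,"dz":0,"roll":0},{"dx":0,"dy":0,"dz":0,"roll":0}]' 0.55 60; python3 need.py 584.6 -200.8 27 -70.9
python3 - <<'E'
from h import *
f=grab('wrist'); s=manip.observe(); M=rot(s['tcp_rot'])
v,u=np.mgrid[0:420,0:560]; P=atdepth(f,np.c_[u.ravel(),v.ravel()])
L=(P-s['eef_pos'])@M
ok=(f['range_z'].ravel()>0)&(abs(L[:,1])<60)&(abs(L[:,2])<14)&(L[:,0]<30)
h=np.histogram(L[ok,0],bins=np.arange(-100,31,5)); print(list(zip(h[1].astype(int).tolist(),h[0].tolist())))
for a in (-25,-20,-15,-10,-5): 
    q=L[ok&(abs(L[:,0]-a)<2.5)]; print(a,len(q),q[:,1].min() if len(q) else '',q[:,1].max() if len(q) else '')
E
```

```text
clock: 4.45
eef_pos: [585.1, -201.2, 41.6]
tcp_rot: [0.124, 0.7, 0.117, -0.694]
wrist_force: [-0.1, 0.1, -0.1]
finger_gap: 0.455
need dx,dy,dz [14.6 -0.7  0.4] roll 0.5 | tilt [ 0.01  -0.008 -1.   ] az -70.4 pos [ 585.1 -201.2   41.6] t 4.45 F [-0.1  0.1 -0.1] gap 0.455
[(-100, 4127), (-95, 4262), (-90, 3667), (-85, 2184), (-80, 2369), (-75, 4735), (-70, 2993), (-65, 1218), (-60, 570), (-55, 906), (-50, 521), (-45, 550), (-40, 521), (-35, 447), (-30, 413), (-25, 305), (-20, 491), (-15, 1142), (-10, 0), (-5, 1), (0, 7011), (5, 19), (10, 0), (15, 0), (20, 0), (25, 0)]
-25 384 -31.71569567378539 33.47949974272788
-20 212 -30.021357708813927 31.498818007038803
-15 1466 -18.56577336541938 20.13882468396031
-10 78 -8.243165451841449 7.7578305784706725
-5 0
```

```bash
python3 -m handwheel '[{"dx":8,"dy":0,"dz":0,"roll":0},{"dx":5,"dy":0,"dz":0,"roll":0},{"dx":0,"dy":0,"dz":0,"roll":0}]'; python3 -m handwheel '[{"dx":0,"dy":0,"dz":0,"roll":0},{"dx":0,"dy":0,"dz":0,"roll":0},{"dx":0,"dy":0,"dz":0,"roll":0}]' 1 40; python3 need.py 584.6 -200.8 27 -170.7
```

```text
clock: 4.8
eef_pos: [585.5, -201.5, 27.8]
tcp_rot: [0.124, 0.7, 0.117, -0.694]
wrist_force: [0.1, -0.3, -0.4]
finger_gap: 0.453
clock: 5.1
eef_pos: [585.0, -200.3, 27.8]
tcp_rot: [0.123, 0.699, 0.117, -0.694]
wrist_force: [2.8, -4.0, -5.8]
finger_gap: 0.181
need dx,dy,dz [0.8 0.4 0.5] roll 100.3 | tilt [ 0.009 -0.007 -1.   ] az -70.4 pos [ 585.  -200.3   27.8] t 5.1 F [ 2.8 -4.  -5.8] gap 0.181
```

```bash
R='x'; python3 -m handwheel '[{"dx":0,"dy":0,"dz":0,"roll":8},{"dx":0,"dy":0,"dz":0,"roll":8},{"dx":0,"dy":0,"dz":0,"roll":8},{"dx":0,"dy":0,"dz":0,"roll":8},{"dx":0,"dy":0,"dz":0,"roll":8}]'; python3 need.py 584.6 -200.8 27 -170.7;  python3 -m handwheel '[{"dx":0,"dy":0,"dz":0,"roll":8},{"dx":0,"dy":0,"dz":0,"roll":8},{"dx":0,"dy":0,"dz":0,"roll":8},{"dx":0,"dy":0,"dz":0,"roll":8},{"dx":0,"dy":0,"dz":0,"roll":8}]'; python3 need.py 584.6 -200.8 27 -170.7
```

```text
clock: 5.6
eef_pos: [584.9, -201.5, 27.8]
tcp_rot: [-0.131, 0.698, -0.136, -0.691]
wrist_force: [-0.4, -0.8, -1.2]
finger_gap: 0.177
need dx,dy,dz [ 0.8 -0.6  0.6] roll 59.0 | tilt [ 0.009 -0.009 -1.   ] az -111.7 pos [ 584.9 -201.5   27.8] t 5.6 F [-0.4 -0.8 -1.2] gap 0.177
clock: 6.1
eef_pos: [584.1, -202.4, 27.8]
tcp_rot: [-0.37, 0.606, -0.373, -0.598]
wrist_force: [-0.3, 0.5, -1.9]
finger_gap: 0.172
need dx,dy,dz [ 0.8 -1.2  1.2] roll 17.3 | tilt [ 0.007 -0.01  -1.   ] az -153.4 pos [ 584.1 -202.4   27.8] t 6.1 F [-0.3  0.5 -1.9] gap 0.172
```

```bash
python3 -m handwheel '[{"dx":0,"dy":-1,"dz":1,"roll":8.5},{"dx":0,"dy":0,"dz":0,"roll":7},{"dx":0,"dy":0,"dz":0,"roll":0}]'; python3 need.py 584.6 -200.8 27 -170.7; python3 -m handwheel '[{"dx":0,"dy":0,"dz":0,"roll":0},{"dx":0,"dy":0,"dz":0,"roll":0},{"dx":-20,"dy":0,"dz":0,"roll":0},{"dx":-20,"dy":0,"dz":0,"roll":0},{"dx":-2,"dy":0,"dz":0,"roll":-8.5}]' 0.55 ;  python3 -m handwheel '[{"dx":0,"dy":0,"dz":0,"roll":-8.5},{"dx":0,"dy":0,"dz":0,"roll":-8.5},{"dx":0,"dy":0,"dz":0,"roll":-8.5},{"dx":0,"dy":0,"dz":0,"roll":-8.5},{"dx":0,"dy":0,"dz":0,"roll":-8.5}]'; python3 -m handwheel '[{"dx":0,"dy":0,"dz":0,"roll":-8.5},{"dx":0,"dy":0,"dz":0,"roll":-8.5},{"dx":0,"dy":0,"dz":0,"roll":-8.5},{"dx":0,"dy":0,"dz":0,"roll":-8.5},{"dx":0,"dy":0,"dz":0,"roll":-4}]';python3 need.py 568.3 -102.2 66 -81.6
```

```text
clock: 6.4
eef_pos: [583.6, -202.6, 27.8]
tcp_rot: [-0.45, 0.548, -0.454, -0.54]
wrist_force: [0.7, 1.9, -1.4]
finger_gap: 0.172
need dx,dy,dz [ 0.8 -1.3  1.6] roll 1.3 | tilt [ 0.005 -0.011 -1.   ] az -169.4 pos [ 583.6 -202.6   27.8] t 6.4 F [ 0.7  1.9 -1.4] gap 0.172
clock: 6.9
eef_pos: [583.5, -202.4, 71.2]
tcp_rot: [-0.404, 0.583, -0.409, -0.575]
wrist_force: [0.3, 0.3, -0.7]
finger_gap: 0.449
clock: 7.4
eef_pos: [585.1, -202.8, 74.2]
tcp_rot: [-0.161, 0.692, -0.168, -0.683]
wrist_force: [0.1, -0.3, -0.2]
finger_gap: 0.446
clock: 7.9
eef_pos: [585.8, -203.1, 75.5]
tcp_rot: [0.079, 0.707, 0.069, -0.7]
wrist_force: [-0.0, -0.1, -0.1]
finger_gap: 0.449
need dx,dy,dz [   8.  -102.4   -3.8] roll 3.6 | tilt [ 0.012 -0.013 -1.   ] az -78.0 pos [ 585.8 -203.1   75.5] t 7.9 F [-0.  -0.1 -0.1] gap 0.449
```

```bash
python3 -m handwheel '[{"dx":0,"dy":-40,"dz":-1,"roll":2},{"dx":0,"dy":-40,"dz":-1,"roll":1.5},{"dx":0,"dy":-14,"dz":-1,"roll":0},{"dx":0,"dy":0,"dz":0,"roll":0}]';python3 need.py 568.3 -102.2 27 -81.6
```

```text
clock: 8.3
eef_pos: [571.6, -108.8, 74.8]
tcp_rot: [0.061, 0.709, 0.05, -0.7]
wrist_force: [0.4, -0.4, -0.4]
finger_gap: 0.447
need dx,dy,dz [47.7 -7.8  2.8] roll 0.6 | tilt [ 0.014 -0.014 -1.   ] az -81.0 pos [ 571.6 -108.8   74.8] t 8.3 F [ 0.4 -0.4 -0.4] gap 0.447
```

```bash
python3 -m handwheel '[{"dx":15,"dy":-8,"dz":3,"roll":0.5},{"dx":15,"dy":0,"dz":0,"roll":0},{"dx":8,"dy":0,"dz":0,"roll":0},{"dx":4,"dy":0,"dz":0,"roll":0},{"dx":0,"dy":0,"dz":0,"roll":0}]';python3 need.py 568.3 -102.2 27 -81.6
```

```text
clock: 8.8
eef_pos: [570.2, -103.7, 33.0]
tcp_rot: [0.06, 0.711, 0.049, -0.699]
wrist_force: [-0.5, 0.2, 0.2]
finger_gap: 0.451
need dx,dy,dz [ 6.  -1.9  1.7] roll 0.5 | tilt [ 0.017 -0.014 -1.   ] az -81.1 pos [ 570.2 -103.7   33. ] t 8.8 F [-0.5  0.2  0.2] gap 0.451
```

```bash
python3 -m handwheel '[{"dx":5,"dy":-2,"dz":2,"roll":0.5},{"dx":0,"dy":0,"dz":0,"roll":0}]'; python3 -m handwheel '[{"dx":0,"dy":0,"dz":0,"roll":0},{"dx":0,"dy":0,"dz":0,"roll":0},{"dx":0,"dy":0,"dz":0,"roll":0}]' 1 40; python3 need.py 568.3 -102.2 27 -170.7; python3 -m handwheel '[{"dx":0,"dy":0,"dz":0,"roll":8},{"dx":0,"dy":0,"dz":0,"roll":8},{"dx":0,"dy":0,"dz":0,"roll":8},{"dx":0,"dy":0,"dz":0,"roll":8},{"dx":0,"dy":0,"dz":0,"roll":8}]'; python3 need.py 568.3 -102.2 27 -170.7
```

```text
clock: 9.0
eef_pos: [568.4, -102.7, 28.2]
tcp_rot: [0.057, 0.711, 0.046, -0.699]
wrist_force: [-0.7, -1.1, 1.0]
finger_gap: 0.451
clock: 9.3
eef_pos: [568.5, -102.1, 28.8]
tcp_rot: [0.057, 0.712, 0.046, -0.699]
wrist_force: [1.2, -2.4, -6.3]
finger_gap: 0.174
need dx,dy,dz [1.8 0.  0.2] roll 89.0 | tilt [ 0.019 -0.014 -1.   ] az -81.7 pos [ 568.5 -102.1   28.8] t 9.3 F [ 1.2 -2.4 -6.3] gap 0.174
clock: 9.8
eef_pos: [568.2, -102.9, 28.7]
tcp_rot: [-0.197, 0.686, -0.204, -0.67]
wrist_force: [0.9, -0.7, -1.6]
finger_gap: 0.172
need dx,dy,dz [ 1.7 -0.6  0.4] roll 47.8 | tilt [ 0.018 -0.015 -1.   ] az -122.9 pos [ 568.2 -102.9   28.7] t 9.8 F [ 0.9 -0.7 -1.6] gap 0.172
```

```bash
python3 -m handwheel '[{"dx":0,"dy":0,"dz":0,"roll":8.5},{"dx":0,"dy":0,"dz":0,"roll":8.5},{"dx":0,"dy":0,"dz":0,"roll":8.5},{"dx":0,"dy":0,"dz":0,"roll":8.5},{"dx":0,"dy":0,"dz":0,"roll":8}]'; python3 -m handwheel '[{"dx":0,"dy":0,"dz":0,"roll":3},{"dx":0,"dy":0,"dz":0,"roll":0}]'; python3 need.py 568.3 -102.2 27 -170.7; python3 -m handwheel '[{"dx":0,"dy":0,"dz":0,"roll":0},{"dx":0,"dy":0,"dz":0,"roll":0},{"dx":-25,"dy":0,"dz":0,"roll":0},{"dx":-25,"dy":0,"dz":0,"roll":0},{"dx":-20,"dy":0,"dz":0,"roll":0}]' 0.55;python3 need.py 495.6 -163.9 70 -170.7
```

```text
clock: 10.3
eef_pos: [567.6, -103.3, 28.7]
tcp_rot: [-0.433, 0.567, -0.435, -0.55]
wrist_force: [0.6, -0.0, -1.3]
finger_gap: 0.177
clock: 10.5
eef_pos: [567.5, -103.3, 28.7]
tcp_rot: [-0.449, 0.554, -0.451, -0.538]
wrist_force: [1.3, 0.8, -1.6]
finger_gap: 0.18
need dx,dy,dz [ 1.7 -1.   1. ] roll 1.7 | tilt [ 0.016 -0.016 -1.   ] az -169.0 pos [ 567.5 -103.3   28.7] t 10.5 F [ 1.3  0.8 -1.6] gap 0.18
clock: 11.0
eef_pos: [564.4, -102.6, 98.1]
tcp_rot: [-0.445, 0.554, -0.45, -0.541]
wrist_force: [0.7, -0.0, -0.5]
finger_gap: 0.452
need dx,dy,dz [ 28.5  79.7 -46. ] roll 2.1 | tilt [ 0.01  -0.017 -1.   ] az -168.6 pos [ 564.4 -102.6   98.1] t 11.0 F [ 0.7 -0.  -0.5] gap 0.452
```

Both buttons are turned, each gripped throughout and rotated about 90°. Next I push the cork block up to its wall with shut fingers. The jar is only 3 mm off the wall and already leaves room.

```bash
python3 -m handwheel '[{"dx":0,"dy":0,"dz":40,"roll":5},{"dx":0,"dy":0,"dz":45,"roll":5},{"dx":0,"dy":0,"dz":45,"roll":5},{"dx":0,"dy":0,"dz":45,"roll":4},{"dx":0,"dy":0,"dz":0,"roll":0}]' 1 40;python3 need.py 507.5 110.6 40 171.9
```

```text
clock: 11.5
eef_pos: [556.6, 75.9, 101.0]
tcp_rot: [0.537, -0.472, 0.532, 0.454]
wrist_force: [0.5, 0.3, 0.5]
finger_gap: 0.004
need dx,dy,dz [59.4 54.9 28. ] roll -0.1 | tilt [ 0.021 -0.015 -1.   ] az 171.8 pos [556.6  75.9 101. ] t 11.5 F [0.5 0.3 0.5] gap 0.004
```

```bash
python3 -m handwheel '[{"dx":0,"dy":35,"dz":20,"roll":0},{"dx":0,"dy":20,"dz":8,"roll":0},{"dx":30,"dy":0,"dz":0,"roll":0},{"dx":25,"dy":0,"dz":0,"roll":0},{"dx":0,"dy":0,"dz":0,"roll":0}]';python3 need.py 507.5 110.6 3 171.9
```

```text
clock: 12.0
eef_pos: [506.9, 113.8, 45.0]
tcp_rot: [0.536, -0.475, 0.528, 0.456]
wrist_force: [-0.6, -0.8, 0.3]
finger_gap: 0.002
need dx,dy,dz [42.1  0.1 -2.7] roll 0.5 | tilt [ 0.025 -0.012 -1.   ] az 172.4 pos [506.9 113.8  45. ] t 12.0 F [-0.6 -0.8  0.3] gap 0.002
```

```bash
python3 -m handwheel '[{"dx":20,"dy":0,"dz":-2,"roll":0},{"dx":15,"dy":0,"dz":0,"roll":0},{"dx":4,"dy":0,"dz":0,"roll":0},{"dx":0,"dy":0,"dz":0,"roll":0}]'; python3 need.py 517.5 109 3 171.9;  python3 -m handwheel '[{"dx":0,"dy":-4,"dz":0,"roll":0},{"dx":0,"dy":-3,"dz":0,"roll":0}]';python3 -m handwheel '[{"dx":0,"dy":-3,"dz":0,"roll":0}]';python3 -m handwheel '[{"dx":0,"dy":-3,"dz":0,"roll":0}]'
```

```text
clock: 12.4
eef_pos: [510.1, 111.1, 8.7]
tcp_rot: [0.536, -0.476, 0.527, 0.457]
wrist_force: [-0.8, 0.1, -0.3]
finger_gap: 0.001
need dx,dy,dz [ 6.  -7.4 -1.1] roll 0.6 | tilt [ 0.029 -0.011 -1.   ] az 172.5 pos [510.1 111.1   8.7] t 12.4 F [-0.8  0.1 -0.3] gap 0.001
clock: 12.6
eef_pos: [518.4, 110.5, 10.9]
tcp_rot: [0.537, -0.476, 0.526, 0.457]
wrist_force: [0.2, 0.2, -0.3]
finger_gap: 0.0
clock: 12.7
eef_pos: [522.1, 110.3, 11.8]
tcp_rot: [0.537, -0.476, 0.525, 0.457]
wrist_force: [0.4, 0.1, -0.5]
finger_gap: -0.003
clock: 12.8
eef_pos: [524.0, 109.8, 12.0]
tcp_rot: [0.537, -0.476, 0.526, 0.457]
wrist_force: [-18.7, 13.3, 6.1]
finger_gap: -0.002
```

```bash
cat > tray.py <<'E'
from meas import *
f=grab('side'); g=grab('scene')
ex=np.array([.990,-.141]);ey=np.array([.141,.990])
for n,f in(('side',f),('scene',g)):
    P=cloud(f); q=P[...,:2]-[508.2,150.9]; x=q@ex; y=q@ey; h=cv2.cvtColor(f['image'],cv2.COLOR_RGB2HSV)
    m=(abs(y+34)<62)&(x>15)&(x<100)&(P[...,2]>38)&(P[...,2]<47)&(h[...,0]<25)&(h[...,1]>60); m=big(m)
    print(n,'block x range',np.percentile(x[m],[2,50,98]).round(1),'y',np.percentile(y[m],[2,98]).round(1),rect(P[m]),m.sum())
    j=(y>25)&(y<100)&(x>20)&(x<100)&(P[...,2]>72)&(P[...,2]<85); print('jar',np.percentile(x[j],[1,99]).round(1),np.percentile(y[j],[1,99]).round(1))
E
python3 -m handwheel '[{"dx":0,"dy":0,"dz":0,"roll":0}]'; python3 tray.py
```

```text
clock: 12.9
eef_pos: [523.5, 109.9, 12.1]
tcp_rot: [0.537, -0.475, 0.526, 0.457]
wrist_force: [-1.2, 1.1, 0.1]
finger_gap: -0.004
side block x range [36.9 65.3 91. ] y [-90.5   9.5] (array([565.2, 104.2]), array([109.3,  57.8]), 81.9) 201
jar [73.  89.2] [51.7 83.5]
scene block x range [39.3 68.4 96.2] y [-85.5  16.8] (array([568.9, 107.8]), array([109.7,  63.8]), 83.7) 243
jar [38.8 95.1] [32.2 89.1]
```

The block now sits against its wall, with its near edge at x'≈34.5. Next I retreat and go to the pull.

```bash
python3 -m handwheel '[{"dx":0,"dy":8,"dz":0,"roll":0},{"dx":-40,"dy":0,"dz":0,"roll":0},{"dx":-45,"dy":0,"dz":0,"roll":0},{"dx":-20,"dy":0,"dz":-40,"roll":-5},{"dx":0,"dy":0,"dz":-49,"roll":-5}]' 0.55; python3 -m handwheel '[{"dx":0,"dy":0,"dz":-49,"roll":-5},{"dx":0,"dy":0,"dz":-49,"roll":-3},{"dx":0,"dy":0,"dz":-45,"roll":0},{"dx":0,"dy":0,"dz":-10,"roll":0},{"dx":0,"dy":0,"dz":0,"roll":0}]'; python3 need.py 495.6 -163.9 39 -170.7
```

```text
clock: 13.5
eef_pos: [506.2, 24.8, 121.6]
tcp_rot: [-0.491, 0.525, -0.481, -0.502]
wrist_force: [0.4, -0.3, -0.0]
finger_gap: 0.452
clock: 14.0
eef_pos: [527.8, -135.7, 128.4]
tcp_rot: [-0.453, 0.562, -0.441, -0.533]
wrist_force: [-0.8, 0.1, -0.4]
finger_gap: 0.448
need dx,dy,dz [ 88.3  40.7 -19.3] roll 2.3 | tilt [ 0.043 -0.012 -0.999] az -168.4 pos [ 527.8 -135.7  128.4] t 14.0 F [-0.8  0.1 -0.4] gap 0.448
```

```bash
python3 -m handwheel '[{"dx":10,"dy":40,"dz":-19,"roll":2},{"dx":30,"dy":0,"dz":0,"roll":0},{"dx":25,"dy":0,"dz":0,"roll":0},{"dx":10,"dy":0,"dz":0,"roll":0},{"dx":0,"dy":0,"dz":0,"roll":0}]'; python3 need.py 495.6 -163.9 39 -170.7
```

```text
clock: 14.5
eef_pos: [496.0, -161.2, 52.1]
tcp_rot: [-0.464, 0.556, -0.449, -0.524]
wrist_force: [-0.9, 0.1, -0.0]
finger_gap: 0.45
need dx,dy,dz [13.1  1.4 -2.3] roll 0.3 | tilt [ 0.048 -0.013 -0.999] az -170.4 pos [ 496.  -161.2   52.1] t 14.5 F [-0.9  0.1 -0. ] gap 0.45
```

```bash
python3 -m handwheel '[{"dx":7,"dy":1,"dz":-2,"roll":0},{"dx":4,"dy":0,"dz":0,"roll":0},{"dx":0,"dy":0,"dz":0,"roll":0}]'; python3 -m handwheel '[{"dx":0,"dy":0,"dz":0,"roll":0},{"dx":0,"dy":0,"dz":0,"roll":0},{"dx":0,"dy":0,"dz":0,"roll":0}]' 1 25
python3 - <<'E'
from h import *
st(); f=grab('wrist'); g=grab('side'); save(np.hstack([cv2.resize(f['image'],(440,330)),cv2.resize(g['image'][190:290,240:360],(360,330),interpolation=cv2.INTER_CUBIC)]),'w4.png')
E
```

```text
clock: 14.8
eef_pos: [497.8, -162.1, 42.4]
tcp_rot: [-0.464, 0.557, -0.447, -0.524]
wrist_force: [0.5, -0.5, -0.5]
finger_gap: 0.45
clock: 15.1
eef_pos: [496.7, -162.2, 43.0]
tcp_rot: [-0.463, 0.557, -0.448, -0.524]
wrist_force: [-0.0, 0.3, -1.8]
finger_gap: 0.229
{'clock': 15.1, 'joints': [0.073, 0.269, -0.595, 0.027, -0.659, 0.076], 'eef_pos': [496.697, -162.191, 43.019], 'tcp_rot': [-0.463, 0.557, -0.448, -0.524], 'wrist_force': [-0.016, 0.318, -1.802], 'finger_gap': 0.229}
[[ 0.049 -0.984 -0.169]
 [-0.013 -0.169  0.985]
 [-0.999 -0.047 -0.021]]
```

View pics/w4.png

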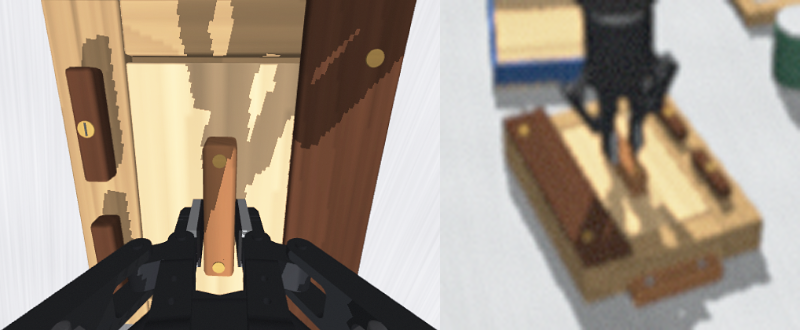

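Picture: both buttons lie along the rail, at wrist (86,128) and (105,240), clear of the board. The pads hold the middle of the pull at (220,220). The tool only translates and rolls, so I'll tip the board passively: a light grip near the pull's top, then a small lift so the keeper tips it. I'll watch the force.

```bash
python3 -m handwheel '[{"dx":-3,"dy":0,"dz":0,"roll":0}]'; python3 -m handwheel '[{"dx":-3,"dy":0,"dz":0,"roll":0}]'; python3 -m handwheel '[{"dx":-2,"dy":0,"dz":0,"roll":0}]';  cat > board.py <<'E'
from meas import *
import sys
O=np.array([495.6,-163.9]); ex=np.array([.987,.162]); ey=np.array([-.162,.987])
s=manip.observe(); print('eef',np.round(s['eef_pos'],1),'F',np.round(s['wrist_force'],1),'gap',round(s['finger_gap'],3),'T',np.round(s['torque'],2),'tilt',rot(s['tcp_rot'])[:,0].round(3),'t',s['clock'])
for n in ('side','scene','wrist'):
    f=grab(n); P=cloud(f); q=P[...,:2]-O; x=q@ex; y=q@ey; h=cv2.cvtColor(f['image'],cv2.COLOR_RGB2HSV)
    # plywood, not grip/pull: away from the pull and keeper/rails
    m=(x>18)&(x<52)&(abs(y)<85)&(P[...,2]>20)&(P[...,2]<120)&(h[...,0]>10)&(h[...,0]<28)&(h[...,2]>90)&(f['range_z']>0)
    if m.sum()<30: print(n,'few');continue
    A=np.c_[x[m],y[m],np.ones(m.sum())]; z=P[m][:,2]; k=np.ones(len(z),bool)
    for _ in range(4):
        c=np.linalg.lstsq(A[k],z[k],rcond=None)[0]; r=abs(A@c-z); k=r<max(3,1.5*np.median(r))
    print(n,'tip deg x,y',np.degrees(np.arctan(c[:2])).round(1),'z at x=40',round(c[0]*40+c[2],1),k.sum())
E
python3 board.py
```

```text
clock: 15.3
eef_pos: [496.2, -162.1, 45.6]
tcp_rot: [-0.463, 0.557, -0.448, -0.524]
wrist_force: [0.3, -0.2, -4.1]
finger_gap: 0.228
clock: 15.4
eef_pos: [495.7, -162.0, 48.4]
tcp_rot: [-0.463, 0.556, -0.448, -0.525]
wrist_force: [-0.1, -1.7, -10.5]
finger_gap: 0.226
clock: 15.5
eef_pos: [494.8, -162.1, 49.9]
tcp_rot: [-0.463, 0.556, -0.449, -0.525]
wrist_force: [1.1, -2.4, -14.2]
finger_gap: 0.223
eef [ 494.8 -162.1   49.9] F [  1.1  -2.4 -14.2] gap 0.223 T [-0.92 -0.12 -0.16] tilt [ 0.047 -0.012 -0.999] t 15.5
side tip deg x,y [0.8 0.1] z at x=40 46.7 204
scene tip deg x,y [ 2.3 -0.1] z at x=40 45.2 254
wrist tip deg x,y [3.2 0.1] z at x=40 47.4 12800
```

```bash
python3 -m handwheel '[{"dx":-2,"dy":0,"dz":0,"roll":0}]' 1 20; python3 -m handwheel '[{"dx":-2,"dy":0,"dz":0,"roll":0}]'; python3 board.py
```

```text
clock: 15.75
eef_pos: [493.9, -162.1, 51.4]
tcp_rot: [-0.463, 0.555, -0.449, -0.525]
wrist_force: [-0.1, -3.0, -15.1]
finger_gap: 0.226
clock: 15.85
eef_pos: [493.1, -162.1, 52.9]
tcp_rot: [-0.463, 0.555, -0.449, -0.525]
wrist_force: [0.2, -1.5, -12.4]
finger_gap: 0.224
eef [ 493.1 -162.1   52.9] F [  0.2  -1.5 -12.4] gap 0.224 T [-0.82  0.31 -0.08] tilt [ 0.044 -0.012 -0.999] t 15.85
side tip deg x,y [5.6 0.1] z at x=40 51.8 224
scene tip deg x,y [ 7.2 -0.1] z at x=40 50.3 234
wrist tip deg x,y [6.4 0.1] z at x=40 52.2 13271
```

The board is tipping about its keeper edge, now about 6.4°, and the force is staying around 12 N. I'll continue and then draw it out.

```bash
python3 -m handwheel '[{"dx":-3,"dy":0,"dz":0,"roll":0}]'; python3 -m handwheel '[{"dx":-3,"dy":0,"dz":0,"roll":0}]'; python3 board.py; python3 -m handwheel '[{"dx":-2,"dy":0,"dz":0,"roll":0}]'; python3 board.py
```

```text
clock: 16.1
eef_pos: [491.9, -162.1, 55.5]
tcp_rot: [-0.462, 0.554, -0.45, -0.526]
wrist_force: [-2.6, -3.3, -14.3]
finger_gap: 0.222
clock: 16.2
eef_pos: [490.6, -162.0, 58.0]
tcp_rot: [-0.462, 0.553, -0.451, -0.527]
wrist_force: [-2.6, -1.6, -15.3]
finger_gap: 0.228
eef [ 490.6 -162.    58. ] F [ -2.6  -1.6 -15.3] gap 0.228 T [-0.57  1.08 -0.05] tilt [ 0.04  -0.012 -0.999] t 16.2
side tip deg x,y [11.5  0.3] z at x=40 59.7 246
scene tip deg x,y [11.8  0.3] z at x=40 57.8 243
wrist tip deg x,y [12.1  0. ] z at x=40 60.6 14228
clock: 16.45
eef_pos: [490.8, -161.8, 60.1]
tcp_rot: [-0.462, 0.554, -0.45, -0.526]
wrist_force: [-1.8, -0.6, -16.6]
finger_gap: 0.229
eef [ 490.8 -161.8   60.1] F [ -1.8  -0.6 -16.6] gap 0.229 T [-0.29  0.93 -0.02] tilt [ 0.04  -0.012 -0.999] t 16.45
side tip deg x,y [13.2  0.2] z at x=40 62.8 244
scene tip deg x,y [13.3  0.2] z at x=40 61.1 243
wrist tip deg x,y [14.1  0.1] z at x=40 63.6 14495
```

```bash
python3 -m handwheel '[{"dx":-2,"dy":-3,"dz":0,"roll":0}]'; python3 -m handwheel '[{"dx":-2,"dy":-4,"dz":0,"roll":0}]'; python3 board.py; python3 -m handwheel '[{"dx":-2,"dy":-4,"dz":0,"roll":0}]'; python3 board.py
```

```text
clock: 16.7
eef_pos: [493.3, -161.2, 62.1]
tcp_rot: [-0.462, 0.553, -0.45, -0.527]
wrist_force: [-1.5, -0.7, -16.8]
finger_gap: 0.226
clock: 16.8
eef_pos: [497.7, -160.4, 64.5]
tcp_rot: [-0.462, 0.554, -0.45, -0.526]
wrist_force: [-1.7, -0.5, -15.8]
finger_gap: 0.225
eef [ 497.7 -160.4   64.5] F [ -1.7  -0.5 -15.8] gap 0.225 T [-0.01  0.68  0.03] tilt [ 0.04  -0.012 -0.999] t 16.8
side tip deg x,y [13.3  0.6] z at x=40 66.5 228
scene tip deg x,y [17.8  0.3] z at x=40 64.5 238
wrist tip deg x,y [16.3  0.1] z at x=40 67.0 13598
clock: 17.05
eef_pos: [502.8, -159.6, 67.2]
tcp_rot: [-0.463, 0.554, -0.45, -0.526]
wrist_force: [0.9, 1.4, -7.6]
finger_gap: 0.227
eef [ 502.8 -159.6   67.2] F [ 0.9  1.4 -7.6] gap 0.227 T [ 0.23 -0.11 -0.05] tilt [ 0.043 -0.012 -0.999] t 17.05
side tip deg x,y [15.3 -0.4] z at x=40 67.7 206
scene tip deg x,y [15.6  0.1] z at x=40 65.7 217
wrist tip deg x,y [15.4  0.1] z at x=40 68.6 11620
```

```bash
python3 -m handwheel '[{"dx":-1,"dy":-4,"dz":0,"roll":0}]'; python3 -m handwheel '[{"dx":-1,"dy":-4,"dz":0,"roll":0},{"dx":0,"dy":-4,"dz":0,"roll":0}]'; python3 board.py; python3 -m handwheel '[{"dx":-1,"dy":-4,"dz":0,"roll":0}]'
python3 - <<'E'
from h import *
f=grab('side'); g=grab('scene'); save(np.hstack([cv2.resize(f['image'][190:290,240:360],(396,330),interpolation=cv2.INTER_CUBIC),cv2.resize(g['image'][190:290,190:310],(396,330),interpolation=cv2.INTER_CUBIC)]),'w5.png')
E
```

```text
clock: 17.3
eef_pos: [509.9, -159.1, 70.8]
tcp_rot: [-0.463, 0.556, -0.448, -0.524]
wrist_force: [0.5, -0.4, -4.2]
finger_gap: 0.225
clock: 17.5
eef_pos: [520.4, -157.7, 74.0]
tcp_rot: [-0.464, 0.558, -0.447, -0.523]
wrist_force: [-1.0, -0.4, -3.4]
finger_gap: 0.226
eef [ 520.4 -157.7   74. ] F [-1.  -0.4 -3.4] gap 0.226 T [0.05 0.28 0.03] tilt [ 0.052 -0.013 -0.999] t 17.5
side tip deg x,y [15.1  0.2] z at x=40 69.5 193
scene tip deg x,y [15.3  0. ] z at x=40 66.9 144
wrist tip deg x,y [-28.6  10.9] z at x=40 83.1 9943
clock: 17.75
eef_pos: [522.9, -157.0, 74.3]
tcp_rot: [-0.464, 0.557, -0.448, -0.524]
wrist_force: [-0.5, 0.3, -4.3]
finger_gap: 0.228
```

View pics/w5.png

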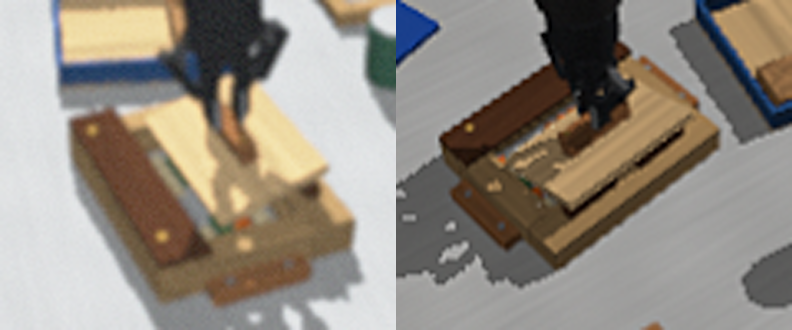

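The board is free of the keeper: the side crop shows a clear gap at (170,200), and the force is the weight only, about 4 N. I'll lift, then firm the grip so the pads square the pull.

```bash
python3 -m handwheel '[{"dx":-8,"dy":0,"dz":0,"roll":0},{"dx":-15,"dy":0,"dz":0,"roll":0},{"dx":-20,"dy":0,"dz":0,"roll":0},{"dx":-15,"dy":0,"dz":0,"roll":0},{"dx":0,"dy":0,"dz":0,"roll":0}]' 1 30; python3 -m handwheel '[{"dx":0,"dy":0,"dz":0,"roll":0},{"dx":0,"dy":0,"dz":0,"roll":0},{"dx":0,"dy":0,"dz":0,"roll":0}]' 1 60;  cat > held.py <<'E'
from meas import *
s=manip.observe(); M=rot(s['tcp_rot']); T=np.array(s['eef_pos'])
print('eef',T.round(1),'F',np.round(s['wrist_force'],1),'gap',round(s['finger_gap'],3),'tilt',M[:,0].round(3),'t',round(s['clock'],2))
f=grab('wrist'); P=cloud(f); L=(P-T)@M; h=cv2.cvtColor(f['image'],cv2.COLOR_RGB2HSV)
# board face: plywood colour, 10..75 mm ahead of tip region
m=(L[...,0]>-5)&(L[...,0]<45)&(abs(L[...,1])<85)&(L[...,2]<-15)&(L[...,2]>-110)&(h[...,0]>10)&(h[...,0]<28)&(h[...,2]>90)&(h[...,1]<175)
m=big(m); p=P[m]; c=np.median(p,0); A=np.c_[p[:,:2]-c[:2],np.ones(len(p))]; k=np.ones(len(p),bool)
for _ in range(5):
    a=np.linalg.lstsq(A[k],p[k][:,2],rcond=None)[0]; r=abs(A@a-p[:,2]); k=r<max(2,2*np.median(r))
n=np.array([-a[0],-a[1],1]); n/=np.linalg.norm(n); print('board normal',n.round(3),'tilt deg',np.degrees(np.arccos(n[2])).round(1),'n',k.sum())
e1=np.array(M[:,1]); e1-=n*(e1@n); e1/=np.linalg.norm(e1); e2=np.cross(n,e1)
q=p[k]-T; uv=np.c_[q@e1,q@e2]
print('extent tool-y',np.percentile(uv[:,0],[0.5,99.5]).round(1),'toward +e2',np.percentile(uv[:,1],[0.5,99.5]).round(1),'e2',e2.round(2))
c_,s_,an=cv2.minAreaRect(uv[::3].astype(np.float32)); print('rect centre/size/angle',np.round(c_,1),np.round(s_,1),round(an,1))
print('board top z under tcp', round((a@np.array([T[0]-c[0],T[1]-c[1],1])),1))
E
python3 held.py
```

```text
clock: 18.35
eef_pos: [520.3, -156.3, 135.7]
tcp_rot: [-0.463, 0.557, -0.448, -0.524]
wrist_force: [0.1, -0.1, -5.0]
finger_gap: 0.224
clock: 18.65
eef_pos: [519.3, -156.2, 134.7]
tcp_rot: [-0.463, 0.557, -0.448, -0.524]
wrist_force: [-0.3, -0.5, -5.3]
finger_gap: 0.208
eef [ 519.3 -156.2  134.7] F [-0.3 -0.5 -5.3] gap 0.208 tilt [ 0.049 -0.013 -0.999] t 18.65
board normal [-0.263 -0.047  0.964] tilt deg 15.5 n 30188
extent tool-y [-64.2  53.5] toward +e2 [15.8 91.5] e2 [ 0.17 -0.99 -0.  ]
rect centre/size/angle [-5.1 53.5] [120.3  76.7] 0.3
board top z under tcp 126.2
```

```bash
python3 -m handwheel '[{"dx":0,"dy":0,"dz":0,"roll":0},{"dx":0,"dy":0,"dz":0,"roll":0},{"dx":0,"dy":0,"dz":0,"roll":0}]' 1 110; python3 held.py
```

```text
clock: 19.0
eef_pos: [518.5, -156.2, 133.1]
tcp_rot: [-0.463, 0.556, -0.449, -0.525]
wrist_force: [1.0, 0.1, -4.7]
finger_gap: 0.183
eef [ 518.5 -156.2  133.1] F [ 1.   0.1 -4.7] gap 0.183 tilt [ 0.046 -0.013 -0.999] t 19.0
board normal [-0.265 -0.048  0.963] tilt deg 15.6 n 30085
extent tool-y [-64.   53.5] toward +e2 [15.7 91.4] e2 [ 0.17 -0.99 -0.  ]
rect centre/size/angle [-5.2 53.6] [120.   76.8] 0.3
board top z under tcp 124.4
```

The grip holds the tilt, about 15.6°. I'll set the low −x edge down on the tray floor first and let the board settle flat in a light grip, as the tipping went in reverse. Carrying over now.

```bash
python3 -m handwheel '[{"dx":0,"dy":0,"dz":15,"roll":2},{"dx":0,"dy":0,"dz":30,"roll":3},{"dx":0,"dy":0,"dz":35,"roll":3},{"dx":0,"dy":0,"dz":35,"roll":3},{"dx":0,"dy":0,"dz":35,"roll":3}]' 1 60; python3 -m handwheel '[{"dx":0,"dy":0,"dz":35,"roll":3},{"dx":0,"dy":0,"dz":35,"roll":0},{"dx":0,"dy":0,"dz":30,"roll":0},{"dx":0,"dy":0,"dz":15,"roll":0},{"dx":0,"dy":0,"dz":0,"roll":0}]'; python3 need.py 465.6 158.5 110 171.9
```

```text
clock: 19.55
eef_pos: [509.1, -6.0, 130.3]
tcp_rot: [0.53, -0.491, 0.513, 0.462]
wrist_force: [0.7, -0.9, -3.5]
finger_gap: 0.187
clock: 20.05
eef_pos: [524.4, 116.9, 130.2]
tcp_rot: [0.544, -0.477, 0.524, 0.449]
wrist_force: [-1.0, -0.6, -3.7]
finger_gap: 0.185
need dx,dy,dz [16.8 65.  32.9] roll -0.0 | tilt [ 0.048 -0.012 -0.999] az 171.9 pos [524.4 116.9 130.2] t 20.05 F [-1.  -0.6 -3.7] gap 0.185
```

```bash
python3 -m handwheel '[{"dx":0,"dy":25,"dz":15,"roll":0},{"dx":0,"dy":25,"dz":15,"roll":0},{"dx":0,"dy":12,"dz":3,"roll":0},{"dx":20,"dy":0,"dz":0,"roll":0},{"dx":0,"dy":0,"dz":0,"roll":0}]' 1 40; python3 need.py 465.6 158.5 100 171.9; python3 held.py
python3 - <<'E'
from h import *
f=load('wrist'); g=grab('scene'); save(np.hstack([cv2.resize(f['image'],(440,330)),cv2.resize(g['image'][140:240,270:378],(356,330),interpolation=cv2.INTER_CUBIC)]),'w6.png')
E
```

```text
clock: 20.55
eef_pos: [466.7, 156.5, 106.4]
tcp_rot: [0.544, -0.477, 0.525, 0.448]
wrist_force: [-0.6, -1.2, -3.9]
finger_gap: 0.183
need dx,dy,dz [6.3 1.7 1.9] roll -0.1 | tilt [ 0.047 -0.013 -0.999] az 171.8 pos [466.7 156.5 106.4] t 20.55 F [-0.6 -1.2 -3.9] gap 0.183
eef [466.7 156.5 106.4] F [-0.6 -1.2 -3.9] gap 0.183 tilt [ 0.047 -0.013 -0.999] t 20.55
board normal [-0.273  0.025  0.962] tilt deg 15.9 n 29951
extent tool-y [-64.2  53.4] toward +e2 [15.8 90.9] e2 [-0.14 -0.99 -0.01]
rect centre/size/angle [-5.3 53.2] [120.3  76.2] 0.2
board top z under tcp 97.5
```

View pics/w6.png

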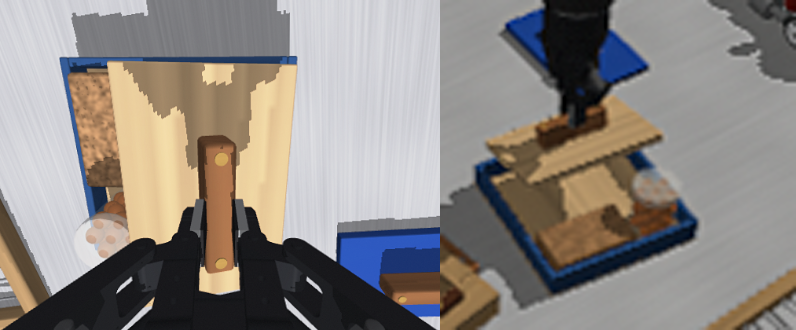

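```bash
cat > fit.py <<'E'
from meas import *
f=load('wrist'); P=cloud(f); h=cv2.cvtColor(f['image'],cv2.COLOR_RGB2HSV)
ex=np.array([.990,-.141]);ey=np.array([.141,.990]); q=P[...,:2]-[508.2,150.9]; x=q@ex;y=q@ey
b=(h[...,0]>100)&(h[...,0]<125)&(h[...,1]>110)&(P[...,2]>29)&(P[...,2]<40)
m=b&(y<-80)&(y>-115)&(abs(x)<80); print('-y wall top y range',np.percentile(y[m],[1,50,99]).round(1),m.sum())
for x0 in(-70,-30,10,40): 
    k=m&(abs(x-x0)<8); print(x0,np.percentile(y[k],[2,98]).round(1) if k.sum() else '')
w=(h[...,0]>10)&(h[...,0]<28)&(h[...,2]>90)&(P[...,2]>50)&(x<60)&(y<-30); w=big(w)
print('board y min',np.percentile(y[w],[0,0.3,1]).round(1))
for lo in(-85,-60,-30,0,15): 
    k=w&(abs(x-lo)<5); print(lo,np.percentile(y[k],[0,1]).round(1) if k.sum() else '', P[k][:,2].mean().round(1) if k.sum() else '')
print('x range',np.percentile(x[w],[.2,99.8]).round(1))
E
python3 fit.py
```

```text
-y wall top y range [-100.1  -97.9  -92.2] 1634
-70 [-100.  -95.]
-30 [-99.6 -95.8]
10 [-99.8 -96.6]
40 [-99.9 -97.2]
board y min [-91.8 -91.3 -90.9]
-85 [-91.4 -90.8] 84.4
-60 [-91.2 -90.6] 91.5
-30 [-91.8 -91. ] 101.7
0 [-91.7 -91.1] 108.7
15 [-91.4 -90.9] 113.0
x range [-91.3  23.1]
```

```bash
python3 -m handwheel '[{"dx":10,"dy":3,"dz":2,"roll":0},{"dx":12,"dy":0.5,"dz":0.5,"roll":0},{"dx":6,"dy":0.5,"dz":0,"roll":0},{"dx":0,"dy":0,"dz":0,"roll":0}]' 1 30; python3 held.py; python3 fit.py
```

```text
clock: 21.05
eef_pos: [468.4, 160.1, 80.9]
tcp_rot: [0.547, -0.477, 0.523, 0.447]
wrist_force: [-0.6, -0.2, -4.2]
finger_gap: 0.185
eef [468.4 160.1  80.9] F [-0.6 -0.2 -4.2] gap 0.185 tilt [ 0.054 -0.009 -0.999] t 21.05
board normal [-0.28   0.021  0.96 ] tilt deg 16.3 n 29958
extent tool-y [-64.2  53.2] toward +e2 [15.7 91. ] e2 [-0.14 -0.99 -0.02]
rect centre/size/angle [-5.4 53.3] [119.7  76.3] 0.3
board top z under tcp 72.0
-y wall top y range [-100.1  -96.2  -92.2] 3910
-70 [-100.   -92.6]
-30 [-100.   -92.6]
10 [-99.7 -92.6]
40 [-99.9 -92.3]
board y min [-88.  -87.6 -87.2]
-85 [-87.4 -86.8] 57.9
-60 [-87.7 -87.1] 65.2
-30 [-87.9 -87.3] 76.5
0 [-87.9 -87.4] 82.7
15 [-87.7 -87.2] 87.1
x range [-90.  24.]
```

```bash
python3 -m handwheel '[{"dx":3,"dy":3,"dz":-2,"roll":0},{"dx":5,"dy":0.5,"dz":0,"roll":0},{"dx":0,"dy":0,"dz":0,"roll":0}]' 1 30; python3 held.py; python3 fit.py
```

```text
clock: 21.4
eef_pos: [465.6, 158.8, 73.3]
tcp_rot: [0.548, -0.477, 0.522, 0.447]
wrist_force: [0.1, -0.1, -3.6]
finger_gap: 0.182
eef [465.6 158.8  73.3] F [ 0.1 -0.1 -3.6] gap 0.182 tilt [ 0.055 -0.008 -0.998] t 21.4
board normal [-0.282  0.02   0.959] tilt deg 16.4 n 29938
extent tool-y [-64.3  53.2] toward +e2 [15.7 91. ] e2 [-0.14 -0.99 -0.02]
rect centre/size/angle [-5.4 53.3] [120.1  76.3] 0.2
board top z under tcp 64.4
-y wall top y range [-100.1  -96.3  -92.5] 4076
-70 [-100.3  -92.6]
-30 [-100.1  -92.6]
10 [-100.1  -92.6]
40 [-99.6 -92.7]
board y min [-89.7 -89.2 -88.8]
-85 [-88.9 -88.4] 51.4
-60 [-89.4 -88.8] 58.3
-30 [-89.5 -88.9] 67.6
0 [-89.6 -89. ] 75.9
15 [-89.7 -89.1] 80.3
x range [-89.1  21.4]
```

```bash
python3 -m handwheel '[{"dx":8,"dy":0.5,"dz":-0.5,"roll":-0.5},{"dx":8,"dy":0.5,"dz":0,"roll":0},{"dx":4,"dy":0.3,"dz":0,"roll":0},{"dx":0,"dy":0,"dz":0,"roll":0}]' 1 30; python3 held.py; python3 fit.py
```

```text
clock: 21.85
eef_pos: [465.7, 158.6, 52.0]
tcp_rot: [0.546, -0.48, 0.519, 0.45]
wrist_force: [0.6, 0.5, -4.1]
finger_gap: 0.186
eef [465.7 158.6  52. ] F [ 0.6  0.5 -4.1] gap 0.186 tilt [ 0.056 -0.008 -0.998] t 21.85
board normal [-0.282  0.017  0.959] tilt deg 16.4 n 30015
extent tool-y [-64.4  53.3] toward +e2 [15.7 91.1] e2 [-0.13 -0.99 -0.02]
rect centre/size/angle [-5.4 53.3] [119.8  76.3] 0.2
board top z under tcp 43.2
-y wall top y range [-100.   -96.1  -92.3] 5301
-70 [-100.4  -92.6]
-30 [-99.9 -92.6]
10 [-99.8 -92.4]
40 [-99.7 -92.1]
board y min [-89.5 -89.1 -88.7]
-85  
-60  
-30  
0 [-89.5 -88.9] 54.4
15 [-89.3 -88.6] 58.8
x range [-49.6  22.6]
```

```bash
python3 -m handwheel '[{"dx":4,"dy":0.3,"dz":-0.6,"roll":0},{"dx":3,"dy":0.2,"dz":0,"roll":0}]' 1 22; python3 -m handwheel '[{"dx":2,"dy":0,"dz":0,"roll":0}]';python3 -m handwheel '[{"dx":2,"dy":0,"dz":0,"roll":0}]';python3 -m handwheel '[{"dx":2,"dy":0,"dz":0,"roll":0}]'; python3 held.py
```

```text
clock: 22.1
eef_pos: [466.0, 158.4, 45.2]
tcp_rot: [0.546, -0.48, 0.519, 0.45]
wrist_force: [0.4, -0.7, -4.3]
finger_gap: 0.188
clock: 22.2
eef_pos: [466.2, 158.5, 43.0]
tcp_rot: [0.546, -0.48, 0.519, 0.45]
wrist_force: [-0.9, 0.7, -3.5]
finger_gap: 0.185
clock: 22.3
eef_pos: [466.8, 158.9, 41.1]
tcp_rot: [0.546, -0.48, 0.518, 0.45]
wrist_force: [0.3, -0.2, 3.0]
finger_gap: 0.187
clock: 22.4
eef_pos: [467.8, 158.9, 39.9]
tcp_rot: [0.547, -0.481, 0.518, 0.45]
wrist_force: [1.3, -6.0, 11.9]
finger_gap: 0.182
eef [467.8 158.9  39.9] F [ 1.3 -6.  11.9] gap 0.182 tilt [ 0.059 -0.006 -0.998] t 22.4
board normal [-0.249  0.031  0.968] tilt deg 14.6 n 31427
extent tool-y [-64.1  53.7] toward +e2 [15.6 91.5] e2 [-0.13 -0.99 -0.  ]
rect centre/size/angle [-4.9 53.5] [120.   76.9] 0.0
board top z under tcp 31.5
```

```bash
python3 -m handwheel '[{"dx":2,"dy":-1.5,"dz":0,"roll":0}]' 1 20; python3 -m handwheel '[{"dx":2,"dy":-1.5,"dz":0,"roll":0}]';python3 -m handwheel '[{"dx":2,"dy":-1.5,"dz":0,"roll":0}]'; python3 held.py; python3 fit.py
```

```text
clock: 22.55
eef_pos: [469.7, 158.7, 38.7]
tcp_rot: [0.547, -0.481, 0.518, 0.449]
wrist_force: [-1.9, -0.8, -0.4]
finger_gap: 0.186
clock: 22.65
eef_pos: [471.2, 158.4, 37.2]
tcp_rot: [0.547, -0.481, 0.518, 0.449]
wrist_force: [-5.9, 1.4, 6.8]
finger_gap: 0.182
clock: 22.75
eef_pos: [472.5, 158.2, 35.7]
tcp_rot: [0.547, -0.481, 0.518, 0.449]
wrist_force: [-7.8, 2.0, 13.6]
finger_gap: 0.181
eef [472.5 158.2  35.7] F [-7.8  2.  13.6] gap 0.181 tilt [ 0.06  -0.007 -0.998] t 22.75
board normal [-0.162  0.019  0.987] tilt deg 9.4 n 33915
extent tool-y [-84.2  55.6] toward +e2 [15.6 91.4] e2 [-0.13 -0.99 -0.  ]
rect centre/size/angle [-13.9  53.5] [141.5  76.9] 0.0
board top z under tcp 27.3
-y wall top y range [-100.   -96.1  -92.3] 6574
-70 [-100.3  -92.6]
-30 [-100.   -92.5]
10 [-99.8 -92.4]
40 [-99.7 -92.2]
board y min [-79.5 -44.7 -44.6]
-85  
-60  
-30 [-44.7 -44.5] 55.8
0  
15  
x range [-45.3 -27. ]
```

```bash
python3 -m handwheel '[{"dx":2,"dy":-1,"dz":0,"roll":0}]'; python3 -m handwheel '[{"dx":2,"dy":-1,"dz":0,"roll":0}]';python3 -m handwheel '[{"dx":2,"dy":-1,"dz":0,"roll":0}]'; python3 -m handwheel '[{"dx":2,"dy":-1,"dz":0,"roll":0}]'; python3 held.py
```

```text
clock: 22.9
eef_pos: [474.0, 158.2, 34.4]
tcp_rot: [0.547, -0.481, 0.518, 0.449]
wrist_force: [-0.2, -2.4, 6.6]
finger_gap: 0.184
clock: 23.0
eef_pos: [475.1, 158.0, 33.0]
tcp_rot: [0.547, -0.481, 0.518, 0.449]
wrist_force: [-6.1, 1.1, 9.2]
finger_gap: 0.185
clock: 23.1
eef_pos: [476.0, 157.8, 31.7]
tcp_rot: [0.547, -0.481, 0.518, 0.449]
wrist_force: [-7.9, 3.0, 14.1]
finger_gap: 0.181
clock: 23.2
eef_pos: [477.2, 157.9, 30.0]
tcp_rot: [0.547, -0.481, 0.517, 0.45]
wrist_force: [0.2, 0.1, -2.7]
finger_gap: 0.185
eef [477.2 157.9  30. ] F [ 0.2  0.1 -2.7] gap 0.185 tilt [ 0.06  -0.006 -0.998] t 23.2
board normal [-0.051 -0.001  0.999] tilt deg 2.9 n 31514
extent tool-y [-65.6  57.5] toward +e2 [15.6 91.3] e2 [-0.13 -0.99 -0.01]
rect centre/size/angle [-5.4 53.4] [128.1  76.8] 0.0
board top z under tcp 22.1
```

```bash
python3 -m handwheel '[{"dx":2,"dy":0,"dz":0,"roll":0}]'; python3 -m handwheel '[{"dx":2,"dy":0,"dz":0,"roll":0}]'; python3 held.py; python3 -m handwheel '[{"dx":1.5,"dy":0,"dz":0,"roll":0}]'; python3 held.py
```

```text
clock: 23.35
eef_pos: [478.1, 158.1, 27.9]
tcp_rot: [0.547, -0.481, 0.517, 0.449]
wrist_force: [1.9, -3.5, 7.6]
finger_gap: 0.185
clock: 23.45
eef_pos: [479.0, 157.9, 26.5]
tcp_rot: [0.547, -0.482, 0.517, 0.449]
wrist_force: [-1.1, -5.0, 14.8]
finger_gap: 0.19
eef [479.  157.9  26.5] F [-1.1 -5.  14.8] gap 0.19 tilt [ 0.062 -0.006 -0.998] t 23.45
board normal [ 0.001 -0.003  1.   ] tilt deg 0.2 n 31704
extent tool-y [-60.1  58.2] toward +e2 [15.6 91.5] e2 [-0.13 -0.99 -0.  ]
rect centre/size/angle [-4.1 53.4] [126.6  76.9] 0.1
board top z under tcp 18.7
clock: 23.6
eef_pos: [479.2, 157.8, 26.3]
tcp_rot: [0.547, -0.482, 0.517, 0.449]
wrist_force: [-19.0, 1.2, 39.1]
finger_gap: 0.187
eef [479.2 157.8  26.3] F [-19.    1.2  39.1] gap 0.187 tilt [ 0.063 -0.007 -0.998] t 23.6
board normal [ 0.001 -0.003  1.   ] tilt deg 0.2 n 31678
extent tool-y [-59.8  58.4] toward +e2 [15.6 91.4] e2 [-0.13 -0.99 -0.  ]
rect centre/size/angle [-4.1 53.4] [ 76.8 127.3] 90.0
board top z under tcp 18.7
```

The board is flat at 0.2°, with its top at 18.7 mm (18 expected). I'll release and retreat.

```bash
python3 -m handwheel '[{"dx":-0.5,"dy":0,"dz":0,"roll":0},{"dx":0,"dy":0,"dz":0,"roll":0}]'; python3 -m handwheel '[{"dx":0,"dy":0,"dz":0,"roll":0},{"dx":0,"dy":0,"dz":0,"roll":0},{"dx":0,"dy":0,"dz":0,"roll":0}]' 0.55; python3 -m handwheel '[{"dx":-10,"dy":0,"dz":0,"roll":0},{"dx":-30,"dy":0,"dz":0,"roll":0},{"dx":-45,"dy":0,"dz":0,"roll":0},{"dx":-45,"dy":0,"dz":0,"roll":0},{"dx":-40,"dy":0,"dz":0,"roll":0}]'; python3 -m handwheel '[{"dx":-40,"dy":0,"dz":30,"roll":0},{"dx":-40,"dy":0,"dz":40,"roll":0},{"dx":0,"dy":0,"dz":0,"roll":0}]'
python3 - <<'E'
from meas import *
f=grab('wrist'); g=grab('scene'); P=cloud(f); h=cv2.cvtColor(f['image'],cv2.COLOR_RGB2HSV)
ex=np.array([.990,-.141]);ey=np.array([.141,.990]); q=P[...,:2]-[508.2,150.9]; x=q@ex;y=q@ey
ins=(abs(x)<105)&(abs(y)<105)
for n,a,b in (('board',14,24),('block',37,47),('pull',40,52),('jar',72,88)):
    m=ins&(P[...,2]>a)&(P[...,2]<b)&(f['range_z']>0)&~((h[...,0]>100)&(h[...,0]<125)&(h[...,1]>110))
    if n=='block': m&=x>25
    if n=='pull': m&=x<0
    m=big(m); print(n,'x',np.percentile(x[m],[.5,99.5]).round(1),'y',np.percentile(y[m],[.5,99.5]).round(1),'z',np.percentile(P[m][:,2],[5,50,95]).round(1),rect(P[m])[2])
o=np.hstack([cv2.resize(f['image'],(440,330)),cv2.resize(g['image'][140:280,190:377],(356,330),interpolation=cv2.INTER_CUBIC)]); save(o,'w7.png')
E
```

```text
clock: 23.85
eef_pos: [478.6, 157.9, 27.7]
tcp_rot: [0.547, -0.482, 0.517, 0.449]
wrist_force: [-2.8, 0.6, 3.5]
finger_gap: 0.183
clock: 24.15
eef_pos: [479.6, 158.5, 27.8]
tcp_rot: [0.547, -0.482, 0.516, 0.449]
wrist_force: [0.2, -0.6, -0.0]
finger_gap: 0.45
clock: 24.65
eef_pos: [465.7, 156.9, 199.4]
tcp_rot: [0.543, -0.482, 0.521, 0.449]
wrist_force: [1.0, 0.6, -0.6]
finger_gap: 0.449
clock: 24.95
eef_pos: [471.4, 222.9, 284.2]
tcp_rot: [0.548, -0.481, 0.516, 0.449]
wrist_force: [-0.4, -0.1, -1.0]
finger_gap: 0.45
board x [-88.2  30. ] y [-87.7  90.1] z [17.1 18.5 19.9] 82.5
block x [34.8 93.6] y [-86.7  19.9] z [40.3 42.1 43.6] 81.9
pull x [-38.8 -18.9] y [-43.2  45.1] z [44.7 46.4 47.9] 82.4
jar x [34.8 90.1] y [32.8 88.1] z [77.7 79.4 80.7] 84.3
```

View pics/w7.png

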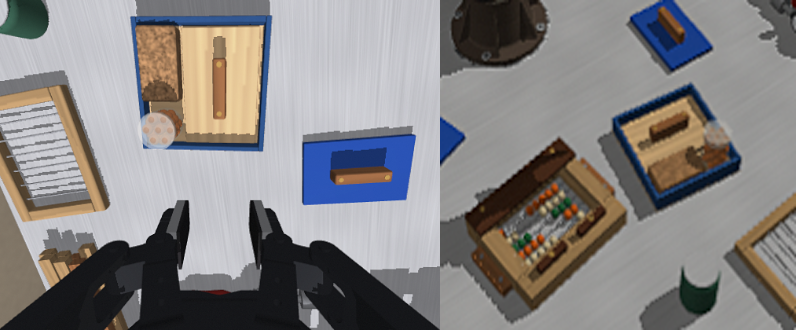

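The last picture shows the board flat in the tray at wrist (225,80), pull up, with the block and jar upright beside it. The frame is open with both buttons aside. Handing in.

```bash
python3 -c "
from station import manip
print(manip.finish_job())"
```

```text
the job is handed in; nothing more can be done
None
```

The backboard is out of the frame and lies flat in the parts tray, pull up, and the job was handed in at about 25 s of the 62 s allowed.

- **Buttons:** I gripped each one and turned it about 90°, so both lie along the rail, clear of the board.
- **Taking the board out:** I held it lightly by the pull, lifted it against the keeper until it tipped to about 16°, and drew it out in +x. The wrist force peaked at about 17 N.
- **Packing:** I pushed the cork block up to its wall before taking the board out. I then set the board's low edge down first and eased it flat; pressing down reached about 43 N at the wrist just before release, and the finger grip reached 110 N earlier.

**Last checks:**
- The board's top is level at 18.5 mm (18 expected), with its middle at about x' −29, y' +1 mm in the tray's axes; tray_bay is at x' −30.
- The block and jar are upright, with about 4 mm between each and the board. I left the jar where it stood, about 3 mm off its wall by my measurement, because the board did not need the room.
- The arm was clear of everything at hand-in. I never moved near the mallet, drill or tin, but did not measure them at the end.

**What disagreed or failed:**
- The shut fingertips measured about 17 mm behind the reported TCP, not ahead as the text says, so the first grasp closed on air above the right button.
- Raising the grip to 110 N did not square the tipped board in the pads.
- The tool slowly drifted to about 3.5° of tilt, but the board still ended flat.

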